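# Try the roller catch of a plaster-model cupboard

### The job

The roller catch of the small model cupboard has just been refitted: try it. Push the door shut gently until the catch snaps and, with your hand off it, the door stays shut by itself, never forcing or slamming it; then pull it back through the catch without flinging it, and leave it standing about half open (near 45 degrees), hands off. Leave the jaw cast, the bowl and the jar where they stand.

Things in the scene. Friction and masses are not known exactly. Their poses are not given: they have to be found in the camera images.
- cupboard: Cream cupboard fixed on the worktop, 200 deep (x) by 260 wide (y) by 240 high, walls 15 mm. Origin: centre of its underside; its front looks along its own -x, its roof is level at 240 mm.
- door_hinge (a point): Point on the door's upright hinge axis, 225 mm above the worktop, at (-109, 120) mm in the cupboard's x, y: the hinge is at the cupboard's own +y side. It does not move with the door.
- door_handle (a point): Middle of the door's black bar handle: round, 10 mm thick, 110 long between end posts (96 free), level along the door, 225 mm above the worktop, 13 below the door's top edge, 50 off its outer face (45 clear behind). Seen from the hinge axis it lies at (-58, -150) mm in the door's x, y (the cupboard's axes at angle 0; turning clockwise from above as it opens).
- door (a joint): Door angle in rad: 0 is parallel to the front, positive is open, end of swing 1.7. Leaf 250 wide, 234 high, 16 thick, 0.7 kg, stays where left. Shut home lies anywhere from 0.004 to 0.072 (the catch is screwed on in slots): unknown, to be felt. Let go part-way through the roller, it springs back open past 0.1. More than 20 N on the door damages the catch.
- jaw_cast: Bystander: plaster jaw cast, 60 by 70 by 28 mm, loose on the worktop in front of the cupboard on its -y side. Origin: centre of its underside.
- bowl: Bystander: green mixing bowl, 110 mm across, 65 high, loose on the worktop in front of the cupboard's +y side. Origin: centre of its underside.
- jar: Bystander: amber jar, 60 mm across, 90 high, loose on the worktop beside the cupboard on its -y side. Origin: centre of its underside.
- catch_place (a point): Fixed mark under the cupboard's roof, mid-way in the slots of the sprung roller catch (true setting up to 7.5 mm nearer or farther). The door meets the roller about 12 mm (at the catch, 200 mm from the hinge) before home, resists at first with about 9 N at the handle, falling to nothing at centre, 3 to 4 mm before home, then snaps against a rubber buffer. Pulling out takes 3 to 5 N at the handle.

How it is judged (in metres and radians):
On the way, in this order (a step that is already met when the one before it is completed fails the run):
1. the door is snapped home against its rubber buffer (angle under 0.09) and stays so with the robot's hand off it (value of joint door below 0.09 rad and contact force between catch_c1 and door above 0.4 N and contact force between each of the arm, the fingers and door below 0.3 N), for 0.3 s.
2. the door is pulled open beyond 0.5 rad (value of joint door above 0.5 rad), for 0.1 s.
At the end, for the whole second after the job is handed in: The door has been snapped shut, has stayed shut untouched for 0.3 s, and now stands still, let go, between 0.5 and 1.1 rad (29 to 63 degrees) open (value of joint door between 0.5 and 1.1 rad and velocity of joint door between -0.05 and 0.05 rad/s).
It fails at once if the door is forced: more than 20 N on it (contact force between any of the fingers, the arm and door above 20 N).
It fails at once if the door is slammed (closing faster than 2.5 rad/s) (velocity of joint door below -2.5 rad/s).
It fails at once if the door is flung open (beyond 1.4 rad) (value of joint door above 1.4 rad).
It fails at once if a bystander is moved by more than 20 mm (distance of any of jaw_cast, bowl, jar from where it was at the start of the episode above 0.02 m).
It also fails if it takes over 50 s, if anything falls off the work surface, if the arm or the gripper's body presses on something with over 40 N, if the wrist force passes 120 N, or if a joint passes its speed limit or range.

### The arm

A 6-joint arm with a two-finger parallel gripper is mounted at the origin on the work surface. World frame = base frame: x ahead of the robot, y to its left, z up, the work surface at z = 0. Lengths are in m, angles in degrees, forces in N, time in s.
With the tool pointing down it reaches from about 0.4 to 0.825 m from the base axis. Payload 7 kg.
Tool frame: the origin (TCP) lies midway between the tips of the shut fingers; the grasp point (between the pads) lies r.hold_point_z behind it (r.hold_point_z is the distance from the TCP to the grasp point, in m); z points along the fingers, x is the direction in which the jaws open and shut, and the axes are right-handed (so a half turn about z gives the same grasp; the last joint's range is limited). The gripper opens to 88 mm and grips with 3 to 60 N. Pads are 19 mm wide; open, the fingers measure 130 mm over their backs; the gripper's body (78 mm by 193 mm) begins 47 mm behind the grasp point.
Start: joints at [81.423, 20.546, 0.682, 0, -70.136, -16.507], TCP at [0.286, 0.611, 0.227] pointing down, gripper open.
Joint ranges: [-176.03, 176.03], [-82.01, 121.73], [-58.28, 71.71], [-173.87, 95.51], [-174.79, -0.11], [-173.66, 173.66]. Speed limits (degrees/s): [136.94, 136.94, 172.46, 180, 180, 180].

### API

Orientations are given as [roll, pitch, yaw] about the fixed x, y, z axes, in that order (R = Rz(yaw) Ry(pitch) Rx(roll)).
In Python, from plant import get_state, viewer, close_job, r gives the robot as it stands.
- The arm moves only by the tool apply_moves, never from a script. Its argument "plan" is a list of rows, each a list of 3 entries, a list of its own where there are three numbers: the closure in counts, from 0 (fully open) to 255 (shut), then the shift along the tool's x, y, z in units of 50 mm (1.0 is 50 mm), then the turn about the tool's z in units of 6 degrees (1.0 is 6 degrees). A call has 1 to 12 rows; each row shifts and turns the commanded pose from where the row before left it, along the tool's axes as they then stand; what a row does not reach is not made up. A row lasts 1/8 s, in which the tool goes at most 62.5 mm and 10.7 degrees, less where a joint would pass 70% of its speed; a pose out of reach is approached as far as the arm can. A call is refused whole if a number of a shift passes 1 or a number of a turn 1, either way. A call with a gripper value outside its range is refused whole. The fingers move at their own pace and stop on an object; "squeeze" is the grip in N (left out, the last holds). Time passes only in rows, so rows that do not move let the fingers close. It gives the time, the measured TCP pose, the force and the opening at its end, in the units of the state.
- get_state(): the state, without advancing time (a new reading comes with each control period).
- viewer.capture(name): name is "scene" or "top"; returns a dict with "frame" (480x640x3 uint8, blue, green, red), "K" (3x3 intrinsics, pixels), "R" (3x3) and "t" (3): a world point X has camera coordinates R X + t. Camera axes: x right, y down, z forward; pixel columns grow to the right and rows downward; lengths in m; the calibration is good to about 2 mm. A picture is of the moment at which its call begins. There is no depth.
- close_job(): hands the job in, once; it reports no verdict.
The state is a dict: "time_s": time; "joints": joint angles; "qd": joint speeds; "joint_torque": joint torques, N m; "tcp_pos": TCP position; "eef_rot": TCP orientation; "contact_force": force on the tool from outside, world axes, zero at the start; "moment": the same for the moment, N m; "gripper_width": finger opening in m.
Only numpy, scipy, OpenCV 4.12 (cv2) and the standard library are available. Lean on these libraries where they do the work, as an engineer would, in place of code of your own. Each camera call takes 0.05 s, during which the arm holds its last target.

## Working session

There is one attempt and no reset: what is moved stays moved. The work goes in short steps, Python scripts to look and compute and a tool call to move; the robot and the scene stay as the last step left them, time stands still between calls to the robot, and variables do not carry over. Pictures are saved under pics/ and viewed, and the job is handed in when it is done.

Besides the shell and the picture viewer there is one more tool, called after "Call:" as a command line: name --argument value ..., lists and objects as JSON in quotes. apply_moves: Moves the arm, as the interface text tells. Its arguments: {"type":"object","properties":{"plan":{"type":"array","items":{"type":"array"}},"squeeze":{"type":"number"}},"required":["plan"]}

```bash
mkdir -p pics; ls; python3 - <<'E'
from plant import get_state, viewer, r
import cv2,numpy as np
print(get_state(), r.hold_point_z)
for n in ("scene","top"):
    c=viewer.capture(n); cv2.imwrite(f"pics/{n}0.png",c["frame"]); np.savez(f"{n}.npz",K=c["K"],R=c["R"],t=c["t"]); print(n,c["K"],c["R"],c["t"])
E
```

```text
pics
{'time_s': 0.0, 'joints': array([ 8.14233968e+01,  2.05905479e+01,  6.33733902e-01, -1.96987429e-02,
       -7.01356741e+01, -1.65070661e+01]), 'qd': array([ 0.03293459,  0.06223412, -0.0143681 , -0.00883144, -0.05566658,
       -0.07571408]), 'joint_torque': array([-1.51809985e-03, -5.82716274e+01,  2.93045425e+01,  6.99707955e+00,
        6.85101666e-03, -1.68971201e-04]), 'tcp_pos': array([0.28597815, 0.61088613, 0.22563372]), 'eef_rot': array([-1.79991473e+02, -9.39381135e-02, -1.15090385e+02]), 'contact_force': array([-0.90322852, -0.29409547, -0.09978301]), 'moment': array([0.03446207, 0.0438267 , 0.00051134]), 'gripper_width': 0.08759635956719755} 0.0188
scene [[607.77627222   0.         323.23142382]
 [  0.         607.77627222 242.957328  ]
 [  0.           0.           1.        ]] [[-0.29280191 -0.9561411   0.00782559]
 [-0.90795142  0.27545975 -0.31582612]
 [ 0.2998187  -0.09957975 -0.94878481]] [0.16774005 0.60087948 1.43998697]
top [[435.79229288   0.         321.3757805 ]
 [  0.         435.79229288 236.11614785]
 [  0.           0.           1.        ]] [[-0.01853299 -0.99981487 -0.00517152]
 [-0.99825714  0.01879347 -0.05594184]
 [ 0.05602868  0.00412573 -0.99842064]] [0.02542133 0.61473736 1.12917839]
```

View pics/scene0.png

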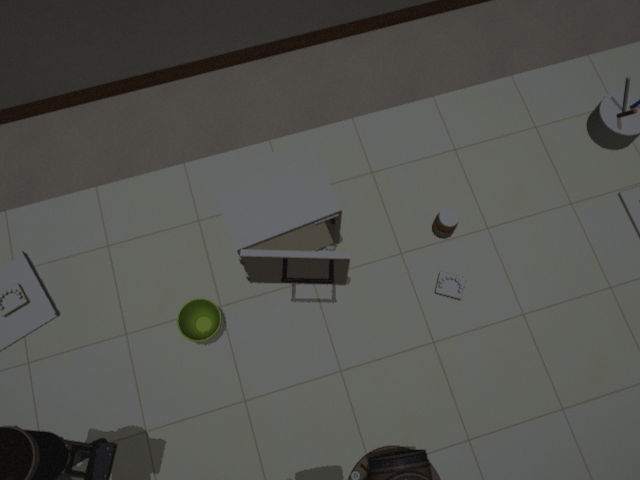

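View pics/top0.png

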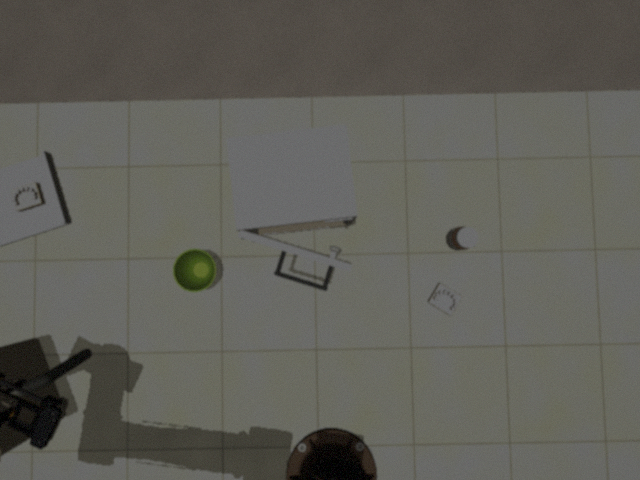

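```bash
python3 - <<'E'
import cv2,numpy as np
for n,(x,y,w,h),s in (("top",(210,110,170,190),4),("scene",(205,130,170,190),4)):
    f=cv2.imread(f"pics/{n}0.png")[y:y+h,x:x+w]
    g=cv2.resize(f,None,fx=3.15,fy=3.15,interpolation=cv2.INTER_CUBIC)
    g=cv2.convertScaleAbs(g,alpha=1.8,beta=0)
    for k in range(0,w,20): cv2.putText(g,str(x+k),(int(k*3.15),8),0,.3,(0,0,255)); cv2.line(g,(int(k*3.15),10),(int(k*3.15),15),(0,0,255))
    for k in range(0,h,20): cv2.putText(g,str(y+k),(0,int(k*3.15)+4),0,.3,(0,0,255))
    cv2.imwrite(f"pics/{n}0z.png",g)
E
```

```text
(no output)
```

View pics/top0z.png

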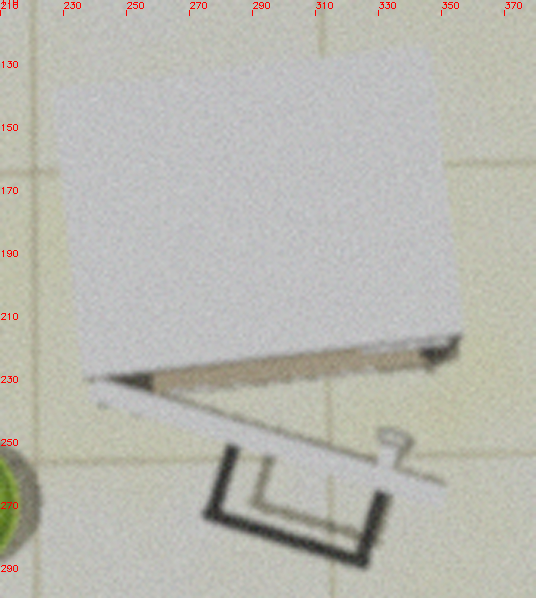

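View pics/scene0z.png

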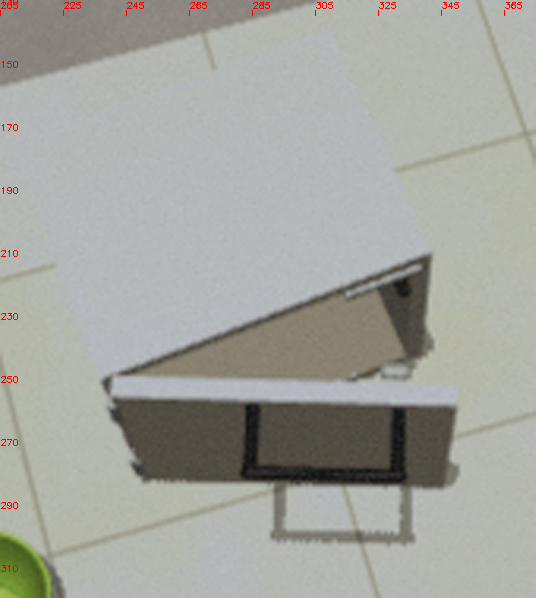

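```bash
cat > h.py <<'E'
import numpy as np
C={n:np.load(f"{n}.npz") for n in("top","scene")}
def ray(n,u,v,z):
    c=C[n];d=c["R"].T@np.linalg.inv(c["K"])@[u,v,1];o=-c["R"].T@c["t"]
    return (o+d*(z-o[2])/d[2])
def proj(n,X):
    c=C[n];p=c["K"]@(c["R"]@np.asarray(X)+c["t"]);return p[:2]/p[2]
E
python3 - <<'E'
from h import *
T={"fl":(235.4,230),"fr":(356.7,216),"br":(347,123.7),"bl":(227.5,138)}
P={k:ray("top",*v,.24)[:2] for k,v in T.items()}
print(P); print("c",sum(P.values())/4)
for a,b in("fl fr","fr br","br bl","bl fl"): pass
E
python3 - <<'E'
from h import *
from scipy.optimize import least_squares
rot=lambda a:np.array([[np.cos(a),-np.sin(a)],[np.sin(a),np.cos(a)]])
loc={"fl":(-.1,.13),"fr":(-.1,-.13),"br":(.1,-.13),"bl":(.1,.13)}
obs=[("top","fl",235.4,230),("top","fr",356.7,216),("top","br",347,123.7),("top","bl",227.5,138),("scene","fl",237.7,250),("scene","fr",341.5,210.6)]
hob=[("top",1,277.3,273.8),("top",-1,325.2,288.4),("scene",1,283.4,280.2),("scene",-1,332.6,280.5)]
def res(p):
    c=p[:2];R=rot(p[2]);o=[]
    for n,k,u,v in obs: o+=list(proj(n,[*(c+R@loc[k]),.24])-[u,v])
    h=c+R@[-.109,.12]
    for n,s,u,v in hob: o+=list(proj(n,[*(h+R@rot(-p[3])@[-.058,-.15+s*.05]),.225])-[u,v])
    return np.array(o)
s=least_squares(res,[.55,0.06,.1,.3],loss="soft_l1");p=s.x
print("c",p[:2],"yaw",np.degrees(p[2]),"door",p[3]); print(res(p).round(1))
h=p[:2]+rot(p[2])@[-.109,.12];print("hinge",h,"handle",h+rot(p[2]-p[3])@[-.058,-.15])
np.save("fit.npy",p)
g=ray("top",194,270,.06);print("bowl",g);print("cast",ray("top",445,298,.028)); print("jar",ray("top",462,238,.09))
E
```

```text
{'fl': array([0.61904213, 0.19524258]), 'fr': array([ 0.64396936, -0.06277502]), 'br': array([ 0.84351733, -0.0465342 ]), 'bl': array([0.81748344, 0.21074574])}
c [0.73100306 0.07416978]
c [0.73053128 0.07379615] yaw 5.3638862078223575 door 0.4149845293512526
[ 0.6  0.1  1.   0.4 -0.1  0.6 -0.9 -0.2 -1.3  0.3  0.4 -0.7  1.2  0.
 -2.2 -0.6  1.8 -0.4 -3.1  0.4]
hinge [0.61079089 0.18308127] handle [0.50838064 0.05908071]
bowl [0.53307383 0.3369632  0.06      ]
cast [ 0.44850386 -0.30225778  0.028     ]
jar [ 0.59987648 -0.33200119  0.09      ]Traceback (most recent call last):
  File "<stdin>", line 5, in <module>
ValueError: too many values to unpack (expected 2)
```

Call:
apply_moves --plan '[[150,[0,0,-0.7],0],[150,[0,0,-0.7],0],[150,[0,0,-0.7],0],[150,[0.4,-0.4,0],0],[150,[0.8,-0.85,0],1],[150,[0,0,0],1]]'

```text
time_s: 0.85
tcp_pos: [0.3183, 0.5276, 0.3325]
eef_rot: [180.0, 0.0, -127.4]
contact_force: [0.6, 0.5, 1.1]
gripper_width: 0.0375
```

```bash
cat > goto.py <<'E'
import sys,numpy as np
from plant import get_state
def rel(x,y,z,yaw):
    s=get_state();p=s["tcp_pos"];w=np.radians(s["eef_rot"][2]);d=np.array([x,y,z])-p
    X=[np.cos(w),np.sin(w)];Y=[np.sin(w),-np.cos(w)]
    dy=(yaw-s["eef_rot"][2]+180)%360-180
    print("t",s["time_s"],"p",p.round(4),s["eef_rot"].round(2),"F",s["contact_force"].round(1),"w",s["gripper_width"],"j",s["joints"].round(0))
    print("units x",d[:2]@X/.05,"y",d[:2]@Y/.05,"z",-d[2]/.05,"turn",-dy/6)
if len(sys.argv)>4: rel(*map(float,sys.argv[1:5]))
E
python3 goto.py .508 .059 .33 161.6
```

```text
t 0.85 p [0.3183 0.5276 0.3325] [ 1.7999e+02  3.0000e-02 -1.2739e+02] F [0.6 0.5 1.1] w 0.03749573246173038 j [ 77.  12.   3.   0. -81. -24.]
units x 5.1417794864874296 y -8.705372313440819 z 0.04969970219847686 turn 11.834342832465808
```

Call:
apply_moves --plan '[[150,[0.51,-0.87,0],0],[150,[0.51,-0.87,0],0],[150,[0.51,-0.87,0],0],[150,[0.51,-0.87,0],0],[150,[0.51,-0.87,0],0],[150,[0.51,-0.87,0],0],[150,[0.51,-0.87,0],0],[150,[0.51,-0.87,0],0],[150,[0.51,-0.87,0],0],[150,[0.51,-0.87,0],0]]'

```text
time_s: 2.1
tcp_pos: [0.5108, 0.0632, 0.3315]
eef_rot: [180.0, 0.0, -127.1]
contact_force: [1.1, 0.4, 0.2]
gripper_width: 0.0361
```

Call:
apply_moves --plan '[[150,[0,0,0],1],[150,[0,0,0],1],[150,[0,0,0],1],[150,[0,0,0],1],[150,[0,0,0],1],[150,[0,0,0],1],[150,[0,0,0],1],[150,[0,0,0],1],[150,[0,0,0],1],[150,[0,0,0],1],[150,[0,0,0],1],[150,[0,0,0],0.8]]'

```text
time_s: 3.6
tcp_pos: [0.5103, 0.0647, 0.3312]
eef_rot: [-180.0, -0.0, 161.9]
contact_force: [0.5, 0.1, 0.8]
gripper_width: 0.0361
```

```bash
python3 goto.py .508 .059 .205 161.6
python3 - <<'E'
from plant import viewer
import cv2
for n in("top","scene"):
    f=viewer.capture(n)["frame"][150:330,200:400]
    cv2.imwrite(f"pics/{n}1.png",cv2.convertScaleAbs(cv2.resize(f,None,fx=3,fy=3,interpolation=2),alpha=1.8))
E
```

```text
t 3.6 p [0.5103 0.0647 0.3312] [-1.7998e+02 -4.0000e-02  1.6194e+02] F [0.5 0.1 0.8] w 0.036133999257651206 j [ 29.   2.  -9.  -0. -79. -47.]
units x 0.009103338638678207 y -0.12306737257711381 z 2.523742332260977 turn 0.056195301892993633
```

View pics/scene1.png

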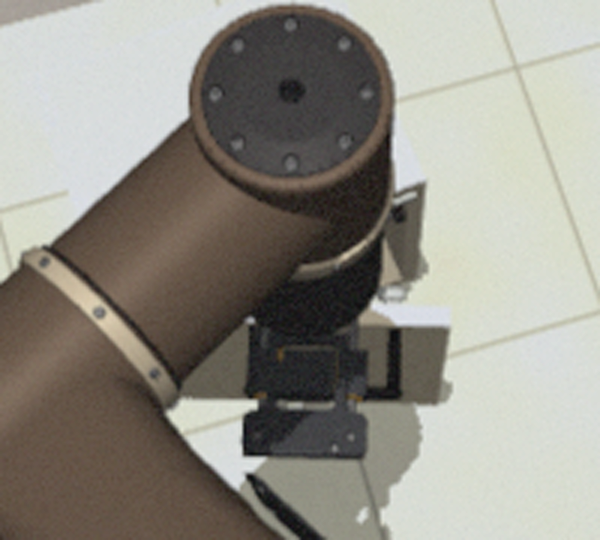

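View pics/top1.png

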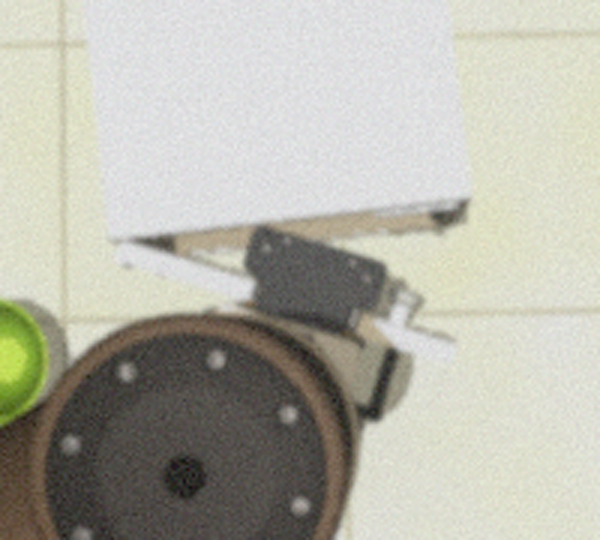

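The gripper straddles the bar from above: body over the handle, right end of bar near (395,390) in the scene crop, and aligned with the door. I'll lower around it.

Call:
apply_moves --plan '[[150,[0,-0.1,0.4],0],[150,[0,0,0.4],0],[150,[0,0,0.4],0],[150,[0,0,0.3],0],[150,[0,0,0.3],0],[150,[0,0,0.2],0]]'

```text
time_s: 4.45
tcp_pos: [0.5089, 0.06, 0.2307]
eef_rot: [-180.0, -0.0, 162.1]
contact_force: [0.5, -0.7, 0.2]
gripper_width: 0.0363
```

Call:
apply_moves --plan '[[150,[0,0,0.2],0],[150,[0,0,0.2],0],[150,[0,0,0.1],0],[150,[0,0,0],0]]'

```text
time_s: 4.95
tcp_pos: [0.509, 0.0599, 0.2063]
eef_rot: [-180.0, -0.0, 162.1]
contact_force: [0.4, 0.8, 0.4]
gripper_width: 0.036
```

```bash
python3 goto.py .508 .059 .205 161.6
python3 - <<'E'
from plant import viewer
import cv2
for n in("scene",):
    f=viewer.capture(n)["frame"][150:330,200:400]
    cv2.imwrite(f"pics/{n}2.png",cv2.convertScaleAbs(cv2.resize(f,None,fx=3,fy=3,interpolation=2),alpha=1.8))
E
```

```text
t 4.95 p [0.509  0.0599 0.2063] [-1.7998e+02 -2.0000e-02  1.6212e+02] F [0.4 0.8 0.4] w 0.03598905314646735 j [ 29.   6. -21.   0. -63. -47.]
units x 0.01300872792026834 y -0.023911518273247317 z 0.025755078269940612 turn 0.08643468807124559
```

View pics/scene2.png

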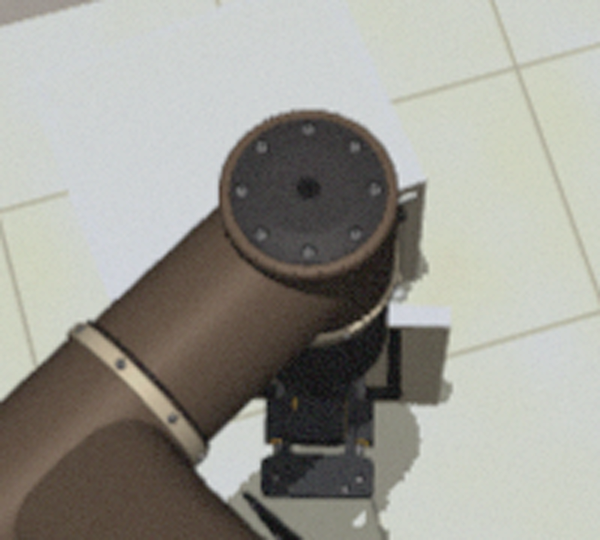

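Call:
apply_moves --plan '[[150,[-0.1,0,0],0],[150,[-0.1,0,0],0],[150,[-0.06,0,0],0],[150,[-0.05,-0.015,0],-0.16],[150,[-0.05,-0.015,0],-0.16]]'

```text
time_s: 5.62
tcp_pos: [0.5259, 0.0529, 0.2065]
eef_rot: [-180.0, -0.0, 164.1]
contact_force: [-0.1, 0.3, 0.4]
gripper_width: 0.0358
```

```bash
cat > st.py <<'E'
from plant import get_state
import numpy as np
s=get_state();p=np.load("fit.npy")
rot=lambda a:np.array([[np.cos(a),-np.sin(a)],[np.sin(a),np.cos(a)]])
h=p[:2]+rot(p[2])@[-.109,.12]
d=s["tcp_pos"][:2]-h
# angle of TCP as if pushing point at (-.045,-.15) in door frame
a0=np.arctan2(-.15,-.045);ang=(a0-(np.arctan2(d[1],d[0])-p[2])+np.pi)%(2*np.pi)-np.pi
w=np.radians(s["eef_rot"][2]);X=np.array([np.cos(w),np.sin(w)])
print("t %.2f theta_if_push %.3f radius %.4f (%.4f) yaw %.2f th_yaw %.3f Fx_tool %.2f F"%(s["time_s"],ang,np.hypot(*d),np.hypot(.15,.045),s["eef_rot"][2],np.pi+p[2]-w%(2*np.pi),s["contact_force"][:2]@X),s["contact_force"].round(2),"M",s["moment"].round(2),"w",round(s["gripper_width"],4),"tcp",s["tcp_pos"].round(4))
E
python3 st.py
```

```text
t 5.62 theta_if_push 0.380 radius 0.1554 (0.1566) yaw 164.10 th_yaw 0.371 Fx_tool 0.17 F [-0.09  0.29  0.39] M [ 0.13  0.04 -0.02] w 0.0358 tcp [0.5259 0.0529 0.2065]
```

Call:
apply_moves --plan '[[150,[-0.075,-0.0225,0],-0.24],[150,[-0.075,-0.0225,0],-0.24],[150,[-0.075,-0.0225,0],-0.24],[150,[-0.075,-0.0225,0],-0.24],[150,[-0.075,-0.0225,0],-0.24],[150,[-0.075,-0.0225,0],-0.24]]'

```text
time_s: 6.38
tcp_pos: [0.5465, 0.0415, 0.2065]
eef_rot: [-180.0, -0.0, 172.8]
contact_force: [-0.7, 0.1, -0.6]
gripper_width: 0.0362
```

```bash
python3 st.py
python3 - <<'E'
from plant import viewer
import cv2
for n in("scene","top"):
    f=viewer.capture(n)["frame"][150:330,200:400]
    cv2.imwrite(f"pics/{n}3.png",cv2.convertScaleAbs(cv2.resize(f,None,fx=3,fy=3,interpolation=2),alpha=1.8))
E
```

```text
t 6.38 theta_if_push 0.229 radius 0.1555 (0.1566) yaw 172.77 th_yaw 0.220 Fx_tool 0.71 F [-0.7   0.09 -0.6 ] M [-0.07  0.2  -0.02] w 0.0362 tcp [0.5465 0.0415 0.2065]
```

View pics/scene3.png

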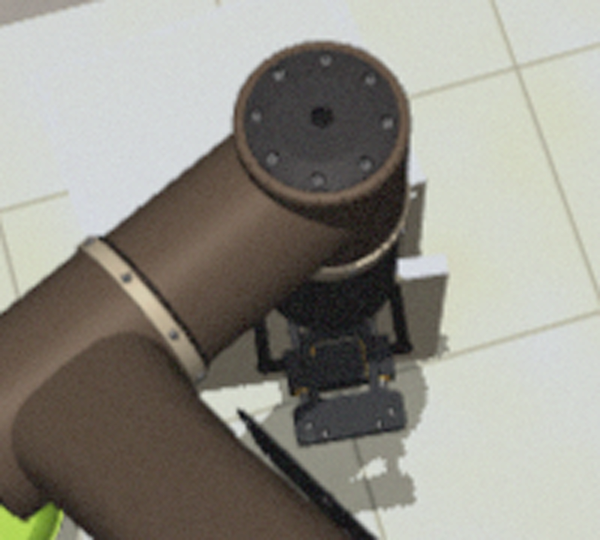

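View pics/top3.png

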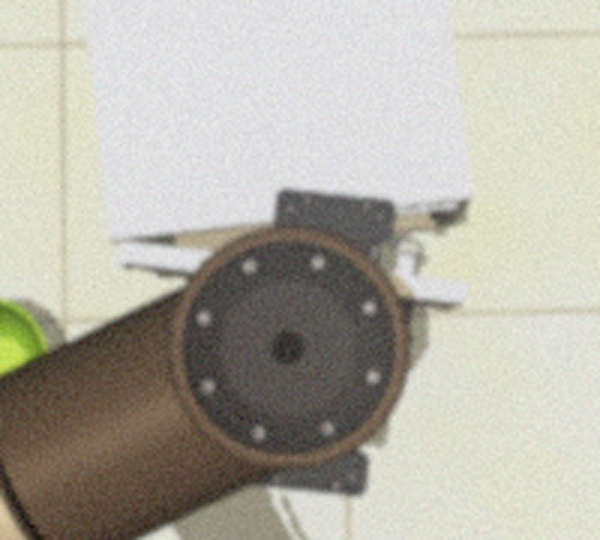

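The door is following (leaf's free corner moved from y≈320 to y≈270 in the scene crop). On to the roller, in finer steps.

Call:
apply_moves --plan '[[150,[-0.06,-0.018,0],-0.19],[150,[-0.06,-0.018,0],-0.19],[150,[-0.05,-0.015,0],-0.16],[150,[-0.04,-0.012,0],-0.13]]'

```text
time_s: 6.98
tcp_pos: [0.5566, 0.0374, 0.2066]
eef_rot: [-180.0, -0.0, 176.8]
contact_force: [0.2, -0.7, 0.5]
gripper_width: 0.0356
```

```bash
python3 st.py
```

```text
t 6.97 theta_if_push 0.159 radius 0.1554 (0.1566) yaw 176.75 th_yaw 0.150 Fx_tool -0.29 F [ 0.25 -0.75  0.51] M [0.08 0.12 0.  ] w 0.0356 tcp [0.5566 0.0374 0.2066]
```

Call:
apply_moves --plan '[[150,[-0.02,-0.006,0],-0.06],[150,[-0.02,-0.006,0],-0.06],[150,[-0.02,-0.006,0],-0.06]]'

```text
time_s: 7.35
tcp_pos: [0.5594, 0.0364, 0.2066]
eef_rot: [-180.0, -0.0, 177.8]
contact_force: [0.0, -0.6, 1.0]
gripper_width: 0.0361
```

```bash
python3 st.py
```

```text
t 7.35 theta_if_push 0.139 radius 0.1555 (0.1566) yaw 177.80 th_yaw 0.132 Fx_tool -0.03 F [ 0.   -0.63  1.02] M [0.11 0.11 0.02] w 0.0361 tcp [0.5594 0.0364 0.2066]
```

Call:
apply_moves --plan '[[150,[-0.02,-0.006,0],-0.06],[150,[-0.02,-0.006,0],-0.06]]'

```text
time_s: 7.6
tcp_pos: [0.5613, 0.0357, 0.2066]
eef_rot: [-180.0, -0.0, 178.5]
contact_force: [-0.1, -0.2, 0.2]
gripper_width: 0.036
```

```bash
python3 st.py
```

```text
t 7.60 theta_if_push 0.126 radius 0.1555 (0.1566) yaw 178.52 th_yaw 0.119 Fx_tool 0.09 F [-0.1  -0.21  0.23] M [0.   0.11 0.03] w 0.036 tcp [0.5613 0.0357 0.2066]
```

Call:
apply_moves --plan '[[150,[-0.02,-0.006,0],-0.06],[150,[-0.02,-0.006,0],-0.06]]'

```text
time_s: 7.85
tcp_pos: [0.5633, 0.035, 0.2066]
eef_rot: [-180.0, -0.0, 179.2]
contact_force: [-0.7, 0.8, 0.0]
gripper_width: 0.036
```

```bash
python3 st.py
```

```text
t 7.85 theta_if_push 0.112 radius 0.1555 (0.1566) yaw 179.24 th_yaw 0.107 Fx_tool 0.70 F [-0.69  0.8   0.03] M [-0.06  0.17  0.01] w 0.036 tcp [0.5633 0.035  0.2066]
```

Call:
apply_moves --plan '[[150,[-0.02,-0.006,0],-0.06],[150,[-0.02,-0.006,0],-0.06]]'

```text
time_s: 8.1
tcp_pos: [0.5654, 0.0344, 0.2065]
eef_rot: [-180.0, -0.0, 180.0]
contact_force: [-1.1, -0.1, -0.7]
gripper_width: 0.036
```

```bash
python3 st.py
```

```text
t 8.10 theta_if_push 0.099 radius 0.1554 (0.1566) yaw 179.96 th_yaw 0.094 Fx_tool 1.05 F [-1.05 -0.1  -0.65] M [-0.06  0.17 -0.03] w 0.036 tcp [0.5654 0.0344 0.2065]
```

Call:
apply_moves --plan '[[150,[-0.02,-0.006,0],-0.06]]'

```text
time_s: 8.22
tcp_pos: [0.5664, 0.0341, 0.2066]
eef_rot: [-180.0, -0.0, -179.7]
contact_force: [-0.8, -0.7, -0.1]
gripper_width: 0.0358
```

```bash
python3 st.py
```

```text
t 8.22 theta_if_push 0.092 radius 0.1554 (0.1566) yaw -179.68 th_yaw 0.088 Fx_tool 0.82 F [-0.82 -0.71 -0.13] M [-0.03  0.13  0.02] w 0.0358 tcp [0.5664 0.0341 0.2066]
```

Call:
apply_moves --plan '[[150,[-0.02,-0.006,0],-0.06]]'

```text
time_s: 8.35
tcp_pos: [0.5674, 0.0339, 0.2066]
eef_rot: [180.0, 0.0, -179.3]
contact_force: [0.0, 0.0, 0.7]
gripper_width: 0.036
```

```bash
python3 st.py
```

```text
t 8.35 theta_if_push 0.085 radius 0.1554 (0.1566) yaw -179.32 th_yaw 0.082 Fx_tool -0.00 F [0.   0.   0.71] M [-0.05  0.08  0.05] w 0.036 tcp [0.5674 0.0339 0.2066]
```

Call:
apply_moves --plan '[[150,[-0.02,-0.006,0],-0.06],[150,[-0.02,-0.006,0],-0.06]]'

```text
time_s: 8.6
tcp_pos: [0.5683, 0.0335, 0.2064]
eef_rot: [180.0, -0.1, -178.6]
contact_force: [-7.8, 4.4, 3.6]
gripper_width: 0.036
```

Call:
apply_moves --plan '[[150,[-0.02,-0.006,0],-0.06]]'

```text
time_s: 8.72
tcp_pos: [0.5689, 0.0334, 0.2063]
eef_rot: [180.0, -0.1, -178.3]
contact_force: [-6.8, 3.3, 4.1]
gripper_width: 0.0363
```

```bash
python3 st.py
python3 - <<'E'
from plant import viewer
import cv2
for n in("scene","top"):
    f=viewer.capture(n)["frame"][150:330,200:400]
    cv2.imwrite(f"pics/{n}4.png",cv2.convertScaleAbs(cv2.resize(f,None,fx=3,fy=3,interpolation=2),alpha=1.8))
E
```

```text
t 8.72 theta_if_push 0.075 radius 0.1554 (0.1566) yaw -178.25 th_yaw 0.063 Fx_tool 6.65 F [-6.76  3.29  4.15] M [ 1.32  2.73 -0.14] w 0.0363 tcp [0.5689 0.0334 0.2063]
```

View pics/scene4.png

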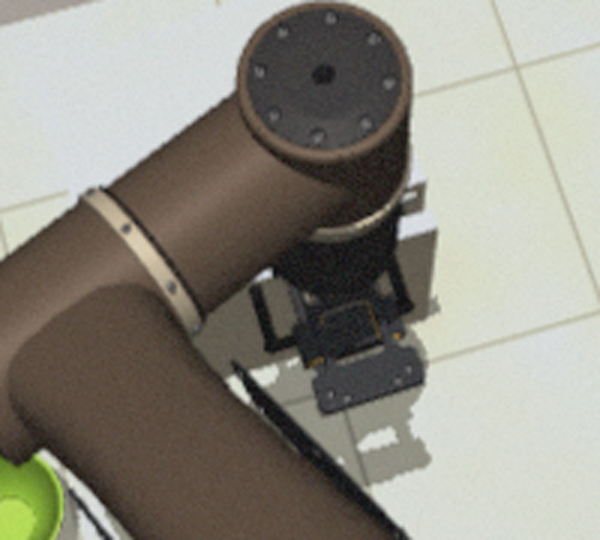

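View pics/top4.png

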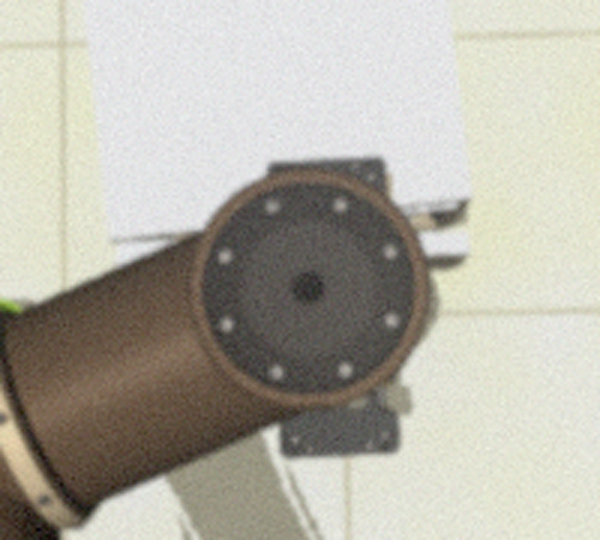

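The door has met the roller at about 0.083 (about 7–8 N). Going on 1 mm at a time.

Call:
apply_moves --plan '[[150,[-0.02,-0.006,0],-0.06]]'

```text
time_s: 8.95
tcp_pos: [0.57, 0.0331, 0.2064]
eef_rot: [180.0, -0.1, -177.9]
contact_force: [-6.9, 2.5, 2.9]
gripper_width: 0.0362
```

Call:
apply_moves --plan '[[150,[-0.02,-0.006,0],-0.06]]'

```text
time_s: 9.07
tcp_pos: [0.5711, 0.0327, 0.2063]
eef_rot: [180.0, -0.1, -177.5]
contact_force: [-5.5, 1.4, 3.1]
gripper_width: 0.036
```

Call:
apply_moves --plan '[[150,[-0.02,-0.006,0],-0.06]]'

```text
time_s: 9.2
tcp_pos: [0.5724, 0.0324, 0.2064]
eef_rot: [180.0, -0.1, -177.2]
contact_force: [-5.2, 1.3, 2.0]
gripper_width: 0.0363
```

Call:
apply_moves --plan '[[150,[-0.02,-0.006,0],-0.06]]'

```text
time_s: 9.32
tcp_pos: [0.5739, 0.032, 0.2064]
eef_rot: [-180.0, -0.1, -176.8]
contact_force: [-2.8, 0.1, 0.6]
gripper_width: 0.0362
```

```bash
python3 st.py
```

```text
t 9.32 theta_if_push 0.041 radius 0.1556 (0.1566) yaw -176.80 th_yaw 0.038 Fx_tool 2.75 F [-2.76  0.11  0.58] M [0.02 1.07 0.03] w 0.0362 tcp [0.5739 0.032  0.2064]
```

Call:
apply_moves --plan '[[150,[-0.02,-0.006,0],-0.06]]'

```text
time_s: 9.45
tcp_pos: [0.5755, 0.0316, 0.2065]
eef_rot: [-180.0, 0.0, -176.4]
contact_force: [-0.9, -0.6, 0.3]
gripper_width: 0.0363
```

Call:
apply_moves --plan '[[150,[-0.01,-0.003,0],-0.03]]'

```text
time_s: 9.57
tcp_pos: [0.5766, 0.0317, 0.2067]
eef_rot: [180.0, 0.1, -176.3]
contact_force: [-0.2, -0.4, 1.0]
gripper_width: 0.0363
```

Call:
apply_moves --plan '[[150,[0,0,0],0]]'

```text
time_s: 9.7
tcp_pos: [0.5764, 0.0317, 0.2067]
eef_rot: [180.0, 0.1, -176.3]
contact_force: [0.1, 0.3, -0.5]
gripper_width: 0.0363
```

```bash
python3 st.py
```

```text
t 9.70 theta_if_push 0.025 radius 0.1552 (0.1566) yaw -176.28 th_yaw 0.029 Fx_tool -0.08 F [ 0.06  0.29 -0.51] M [ 0.09 -0.05 -0.04] w 0.0363 tcp [0.5764 0.0317 0.2067]
```

Call:
apply_moves --plan '[[150,[0.1,0,0],0],[150,[0.1,0,0],0],[150,[0.04,0,0],0],[150,[0,0,0],0],[150,[0,0,0],0],[150,[0,0,0],0],[150,[0,0,0],0]]'

```text
time_s: 10.58
tcp_pos: [0.564, 0.0309, 0.2065]
eef_rot: [-180.0, -0.0, -176.3]
contact_force: [-0.6, -0.3, 0.6]
gripper_width: 0.0363
```

```bash
python3 st.py
python3 - <<'E'
from plant import viewer
import cv2
for n in("scene","top"):
    f=viewer.capture(n)["frame"][180:280,270:400]
    cv2.imwrite(f"pics/{n}5.png",cv2.convertScaleAbs(cv2.resize(f,None,fx=5,fy=5,interpolation=2),alpha=1.8))
E
```

```text
t 10.57 theta_if_push 0.101 radius 0.1593 (0.1566) yaw -176.28 th_yaw 0.029 Fx_tool 0.67 F [-0.65 -0.31  0.64] M [ 0.13 -0.11 -0.02] w 0.0363 tcp [0.564  0.0309 0.2065]
```

View pics/scene5.png

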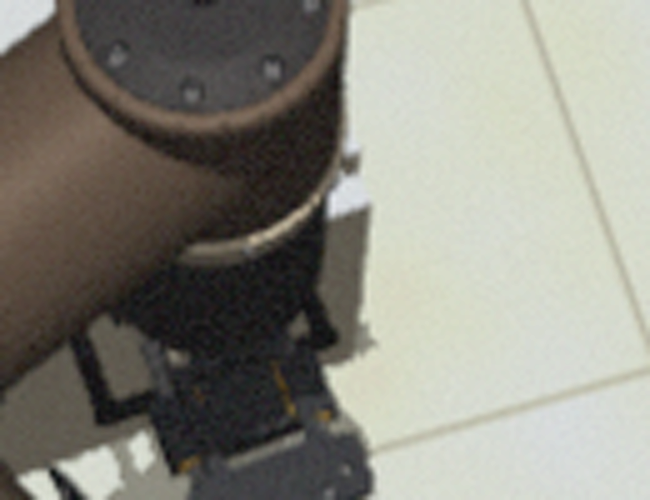

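View pics/top5.png

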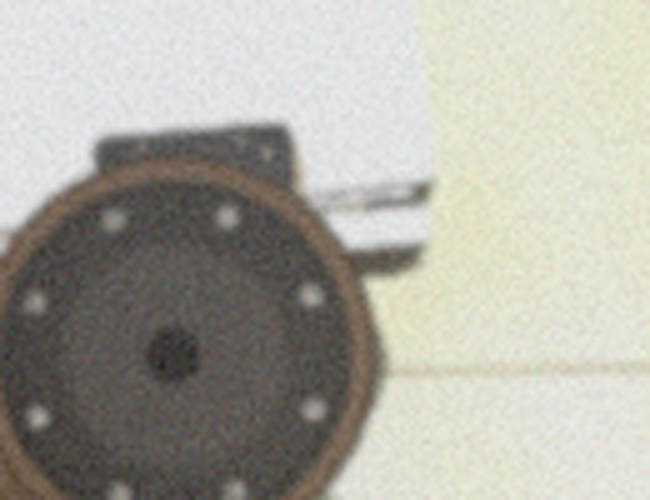

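```bash
python3 - <<'E'
from h import *
p=np.load("fit.npy");rot=lambda a:np.array([[np.cos(a),-np.sin(a)],[np.sin(a),np.cos(a)]])
h=p[:2]+rot(p[2])@[-.109,.12]
for th in(0,.03,.06,.1,.12):
  for n in("top","scene"):
    for x in(-.008,.008):print(th,n,x,[((proj(n,[*(h+rot(p[2]-th)@[x,-L]),.238])-[270,180])*5).round(0) for L in(.24,.25)])
for n in("top","scene"): print(n,((proj(n,[*(p[:2]+rot(p[2])@[-.1,-.13]),.24])-[270,180])*5).round())
E
```

```text
0 top -0.008 [array([420., 225.]), array([443., 222.])]
0 top 0.008 [array([415., 187.]), array([439., 185.])]
0 scene -0.008 [array([354., 190.]), array([374., 183.])]
0 scene 0.008 [array([341., 161.]), array([360., 153.])]
0.03 top -0.008 [array([421., 241.]), array([444., 240.])]
0.03 top 0.008 [array([418., 204.]), array([441., 202.])]
0.03 scene -0.008 [array([359., 204.]), array([379., 197.])]
0.03 scene 0.008 [array([347., 174.]), array([367., 167.])]
0.06 top -0.008 [array([421., 258.]), array([445., 257.])]
0.06 top 0.008 [array([419., 221.]), array([443., 220.])]
0.06 scene -0.008 [array([364., 218.]), array([385., 212.])]
0.06 scene 0.008 [array([353., 187.]), array([373., 181.])]
0.1 top -0.008 [array([422., 281.]), array([445., 281.])]
0.1 top 0.008 [array([421., 243.]), array([444., 243.])]
0.1 scene -0.008 [array([370., 237.]), array([391., 231.])]
0.1 scene 0.008 [array([360., 206.]), array([381., 200.])]
0.12 top -0.008 [array([421., 292.]), array([445., 292.])]
0.12 top 0.008 [array([421., 255.]), array([445., 255.])]
0.12 scene -0.008 [array([373., 246.]), array([394., 241.])]
0.12 scene 0.008 [array([363., 215.]), array([384., 210.])]
top [439. 182.]
scene [360. 150.]
```

The door's outer corner is at (425,245) in the top crop and (370,203) in the scene crop. The projected model puts that at about 0.03 rad, and it has stayed there hands off for over 0.6 s, so it is snapped shut. Before pulling I'll close the gap around the bar so it can't jump when it leaves the roller.

Call:
apply_moves --plan '[[180,[0,0,0],0],[205,[0,0,0],0],[210,[0,0,0],0],[210,[0,0,0],0]]' --squeeze 5

```text
time_s: 11.18
tcp_pos: [0.5639, 0.0309, 0.2066]
eef_rot: [180.0, 0.0, -176.3]
contact_force: [0.5, -0.2, 0.4]
gripper_width: 0.0157
```

```bash
python3 st.py
```

```text
t 11.18 theta_if_push 0.101 radius 0.1593 (0.1566) yaw -176.29 th_yaw 0.029 Fx_tool -0.50 F [ 0.51 -0.18  0.41] M [ 0.01 -0.07 -0.02] w 0.0157 tcp [0.5639 0.0309 0.2066]
```

Call:
apply_moves --plan '[[210,[0.02,0,0],0],[210,[0.02,0,0],0],[210,[0.02,0.008,0],0.06]]' --squeeze 15

```text
time_s: 11.55
tcp_pos: [0.5611, 0.031, 0.2066]
eef_rot: [-180.0, 0.0, -176.7]
contact_force: [3.4, -1.4, -1.7]
gripper_width: 0.0152
```

Call:
apply_moves --plan '[[210,[0.02,0.008,0],0.06],[210,[0.02,0.008,0],0.06]]'

```text
time_s: 11.8
tcp_pos: [0.5592, 0.0318, 0.2067]
eef_rot: [-180.0, 0.0, -177.4]
contact_force: [3.5, -1.9, -0.7]
gripper_width: 0.0153
```

Call:
apply_moves --plan '[[210,[0.02,0.008,0],0.06],[210,[0.02,0.008,0],0.06]]'

```text
time_s: 12.05
tcp_pos: [0.556, 0.0325, 0.2063]
eef_rot: [180.0, -0.1, -178.1]
contact_force: [-2.8, 4.0, -0.9]
gripper_width: 0.0154
```

```bash
python3 st.py
```

```text
t 12.05 theta_if_push 0.151 radius 0.1602 (0.1566) yaw -178.11 th_yaw 0.061 Fx_tool 2.63 F [-2.76  4.04 -0.93] M [ 0.92  0.62 -0.03] w 0.0154 tcp [0.556  0.0325 0.2063]
```

Past the roller's centre: the bar now leans on the outer finger (about 3 N), so the catch isn't flinging it. Continuing.

Call:
apply_moves --plan '[[210,[0.02,0.008,0],0.06],[210,[0.02,0.008,0],0.06],[210,[0.02,0.008,0],0.06],[210,[0.02,0.008,0],0.06]]'

```text
time_s: 12.55
tcp_pos: [0.5527, 0.034, 0.2066]
eef_rot: [-180.0, 0.0, -179.5]
contact_force: [0.9, -0.4, 0.2]
gripper_width: 0.0157
```

Call:
apply_moves --plan '[[210,[0.02,0.008,0],0.06],[210,[0.02,0.008,0],0.06],[210,[0.02,0.008,0],0.06],[210,[0.02,0.008,0],0.06]]'

```text
time_s: 13.05
tcp_pos: [0.5488, 0.0356, 0.2066]
eef_rot: [180.0, 0.0, 179.0]
contact_force: [0.2, -0.5, -0.5]
gripper_width: 0.0153
```

```bash
python3 st.py
```

```text
t 13.05 theta_if_push 0.200 radius 0.1600 (0.1566) yaw 179.01 th_yaw 0.111 Fx_tool -0.21 F [ 0.2  -0.51 -0.48] M [ 0.06 -0.14 -0.02] w 0.0153 tcp [0.5488 0.0356 0.2066]
```

Call:
apply_moves --plan '[[210,[0.05,0.019,0],0.16],[210,[0.08,0.031,0],0.255],[210,[0.1,0.039,0],0.32],[210,[0.1,0.039,0],0.32],[210,[0.1,0.039,0],0.32],[210,[0.1,0.039,0],0.32],[210,[0.1,0.039,0],0.32],[210,[0.1,0.039,0],0.32]]'

```text
time_s: 14.05
tcp_pos: [0.5142, 0.0544, 0.2067]
eef_rot: [180.0, 0.0, 164.9]
contact_force: [1.4, 0.5, -0.5]
gripper_width: 0.0154
```

```bash
python3 st.py
```

```text
t 14.05 theta_if_push 0.446 radius 0.1609 (0.1566) yaw 164.91 th_yaw 0.357 Fx_tool -1.26 F [ 1.44  0.53 -0.53] M [ 0.19 -0.28  0.  ] w 0.0154 tcp [0.5142 0.0544 0.2067]
```

Call:
apply_moves --plan '[[210,[0.1,0.039,0],0.32],[210,[0.1,0.039,0],0.32],[210,[0.1,0.039,0],0.32],[210,[0.1,0.039,0],0.32],[210,[0.1,0.039,0],0.32],[210,[0.1,0.039,0],0.32],[210,[0.1,0.039,0],0.32],[210,[0.1,0.039,0],0.32]]'

```text
time_s: 15.05
tcp_pos: [0.4829, 0.0835, 0.2067]
eef_rot: [180.0, 0.0, 149.5]
contact_force: [1.9, -0.3, -0.5]
gripper_width: 0.0155
```

```bash
python3 st.py
```

```text
t 15.05 theta_if_push 0.712 radius 0.1621 (0.1566) yaw 149.55 th_yaw 0.625 Fx_tool -1.75 F [ 1.85 -0.31 -0.48] M [ 0.15 -0.42  0.03] w 0.0155 tcp [0.4829 0.0835 0.2067]
```

Call:
apply_moves --plan '[[210,[0.1,0.039,0],0.32],[210,[0.1,0.039,0],0.32],[210,[0.1,0.039,0],0.32],[210,[0.08,0.031,0],0.255],[210,[0.06,0.023,0],0.19],[210,[0.04,0.015,0],0.13],[210,[0.02,0.008,0],0.06],[210,[0.01,0.004,0],0.03],[210,[0,0,0],0],[210,[0,0,0],0],[210,[0,0,0],0]]'

```text
time_s: 16.42
tcp_pos: [0.4677, 0.1058, 0.2065]
eef_rot: [-180.0, -0.0, 139.9]
contact_force: [-0.2, -0.0, -0.1]
gripper_width: 0.0153
```

Call:
apply_moves --plan '[[195,[0,0,0],0],[175,[0,0,0],0],[150,[0,0,0],0],[150,[0,0,0],0]]'

```text
time_s: 16.92
tcp_pos: [0.4677, 0.1059, 0.2066]
eef_rot: [-180.0, 0.0, 139.9]
contact_force: [0.3, 0.6, -0.8]
gripper_width: 0.0353
```

```bash
python3 st.py
python3 - <<'E'
from plant import viewer
import cv2
for n in("scene","top"):
    f=viewer.capture(n)["frame"][150:330,200:400]
    cv2.imwrite(f"pics/{n}6.png",cv2.convertScaleAbs(cv2.resize(f,None,fx=3,fy=3,interpolation=2),alpha=1.8))
E
```

```text
t 16.93 theta_if_push 0.878 radius 0.1626 (0.1566) yaw 139.92 th_yaw 0.793 Fx_tool 0.19 F [ 0.25  0.59 -0.79] M [ 0.02 -0.14  0.06] w 0.0353 tcp [0.4677 0.1059 0.2066]
```

View pics/scene6.png

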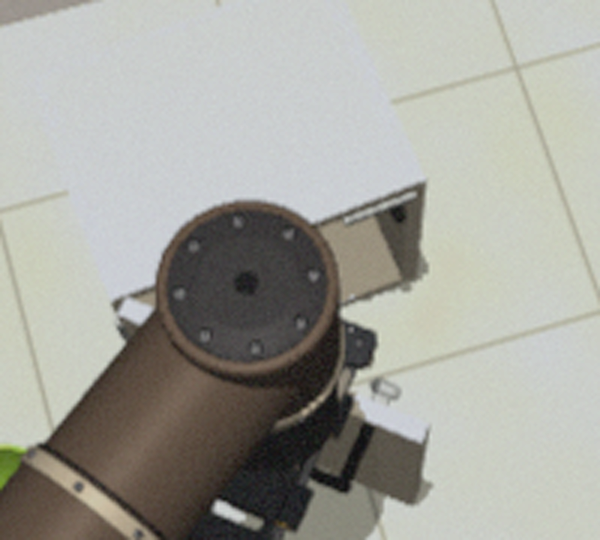

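View pics/top6.png

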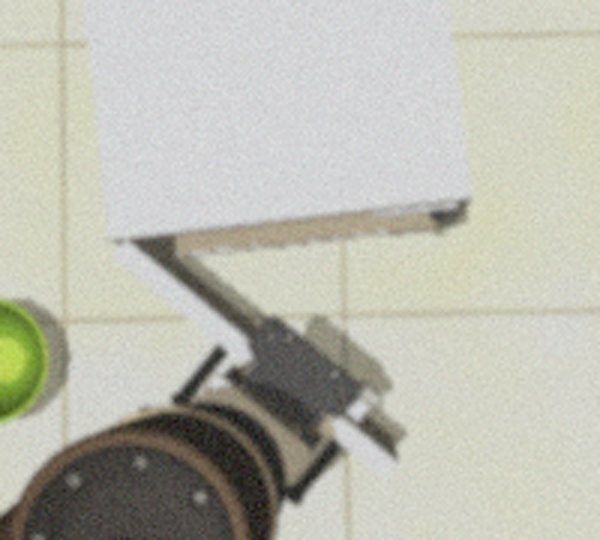

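The door stands near 0.75–0.8 rad with the bar free between the open fingers. Lifting straight out.

Call:
apply_moves --plan '[[150,[0,0,-0.15],0],[150,[0,0,-0.2],0],[150,[0,0,-0.3],0],[150,[0,0,-0.4],0],[150,[0,0,-0.5],0],[150,[0,0,-0.5],0],[150,[0,0,0],0],[150,[0,0,0],0],[150,[0,0,0],0]]'

```text
time_s: 18.15
tcp_pos: [0.4673, 0.1057, 0.3086]
eef_rot: [-179.9, -0.0, 139.9]
contact_force: [-0.6, 0.3, -0.2]
gripper_width: 0.0363
```

```bash
python3 st.py
python3 - <<'E'
from plant import viewer
import cv2
for n in("scene","top"):
    f=viewer.capture(n)["frame"]
    cv2.imwrite(f"pics/{n}7.png",cv2.convertScaleAbs(f[130:370,170:490],alpha=1.8) if n=="scene" else cv2.convertScaleAbs(cv2.resize(f[110:330,170:490],None,fx=2,fy=2),alpha=1.8))
E
```

```text
t 18.15 theta_if_push 0.878 radius 0.1630 (0.1566) yaw 139.91 th_yaw 0.793 Fx_tool 0.65 F [-0.57  0.32 -0.16] M [ 0.04 -0.08  0.01] w 0.0363 tcp [0.4673 0.1057 0.3086]
```

View pics/top7.png

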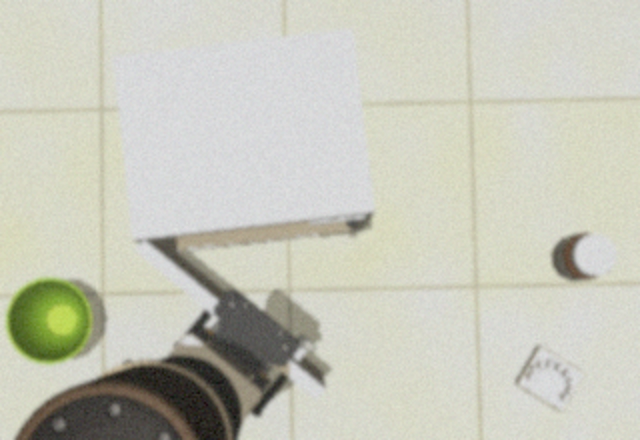

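View pics/scene7.png

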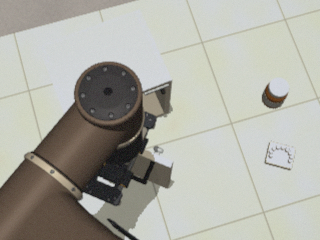

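Top picture: the leaf runs from (150,240) to (325,385), about 45° from the cupboard front. The bowl, jar and cast are where they were.

```bash
python3 -c "
from plant import close_job
print(close_job())"
```

```text
the job is handed in; nothing more can be done
None
```

The catch works: I pushed the door shut through the roller, it stayed shut by itself, and I then pulled it open and left it at about 45°, hands off. I handed the job in at about 18 s; it gave no verdict.

- **Closing:** The roller met the door at about 0.083 rad. I pushed on in 1 mm steps; the wrist readings taken after each move peaked at about 10 N, then fell to zero as the catch snapped.
- **Staying shut:** With the fingers clear of the bar for at least 0.5 s, both pictures put the door at about 0.03 rad.
- **Opening:** I closed the fingers loosely round the bar so the roller could not fling the door. It came out at about 4 N.
- **At the end:** The last picture puts the door at about 0.78 rad. The gripper is about 100 mm above its working height, and the bowl, jar and jaw cast look unmoved.

I had no direct reading of the door angle or of the catch's contact force. The angles come from the pictures and the tool pose, good to about 0.02 rad. No check failed, though near home the angle from the tool pose read up to about 0.01 rad below the pictures.

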